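# Make up a culture kit and a staining kit for the practical

## Robot

A 6-joint arm with a two-finger parallel gripper is mounted at the origin on a cart in front of the work surface, level with it; the furniture and walls round the work are solid. World frame = base frame: x ahead of the robot, y to its left, z up, the work surface at z = 0. Lengths are in m, angles in degrees, forces in N, time in s.
With the tool pointing down it reaches from about 0.25 to 0.775 m from the base axis. Payload 8.9 kg.
Tool frame: the origin (TCP) lies between the finger pads; the fingertips stand 25 mm ahead of it and the grasp point (between the pads) lies 6 mm ahead of it; z points along the fingers, y is the line along which they close (so a half turn about z gives the same grasp; the last joint's range is limited). The gripper opens to 85 mm and grips with 20 to 120 N. Pads are 22 mm wide; open, the fingers measure 114 mm over their backs; the gripper's body (76 mm by 85 mm) begins 54 mm behind the grasp point. The pads swing forward as they close: fully open they stand 13 mm farther back than shut.
Start: joints at [67.076, 16.656, -8.789, 64.555, 0, 82.019], TCP at [0.135, 0.507, 0.256] pointing down, gripper open.
Joint ranges: [-144.48, 144.48], [-52.06, 99.96], [-74.48, 78.29], [-112.23, 115.85], [-86.99, 84.42], [-180, 180]. Speed limits (degrees/s): [127.2, 127.2, 159.86, 180, 180, 180].

## Interface

Orientations are given as a 3x3 rotation matrix whose columns are the frame's x, y, z axes.
In Python, from station import get_obs, camera, close_job gives the robot as it stands. The module is installed in compiled form; this text tells all that it offers.
- The arm moves only by the tool carry_out, never from a script. Its argument "targets" is a list of rows, each a list of 2 entries, a list of its own where there are three numbers: the shift along the tool's x, y, z in cm, then the turn about the tool's z in degrees. In form: [[[dx, dy, dz], yaw], ...]. A call has 1 to 10 rows; each row shifts and turns the commanded pose from where the row before left it, along the tool's axes as they then stand; what a row does not reach is not made up. A row lasts 1/8 s, in which the tool goes at most 62.5 mm and 10.7 degrees, less where a joint would pass 70% of its speed; a pose out of reach is approached as far as the arm can. A call is refused whole if a number of a shift passes 6.25 or a number of a turn 10.7, either way. A call with a gripper value outside its range is refused whole. "grip" is the opening, from 0 (shut) to 1 (fully open), set as the call begins (left out, the last holds). The fingers move at their own pace and stop on an object; the grip force is fixed at half the most. Time passes only in rows, so rows that do not move let the fingers close. It gives the time, the measured TCP pose, the force, the opening and the grip force at its end, in the units of the state.
- get_obs(): the state, without advancing time (a new reading comes with each control period).
- camera(name): name is "scene" or "top"; returns a dict with "img" (480x640x3 uint8, red, green, blue), "range_z" (480x640 float32, m along the optical axis (not along the pixel's ray), 0 where there is no reading), "vertical_fov" (degrees; the focal length in pixels is half the picture's height over the tangent of half this angle, whatever the lens; pixels are square), "cx", "cy" (the principal point, pixels), "position" and "attitude" of the camera in the world. Camera axes: x right, y up, looking along -z (the intrinsics and any distortion apply to the point x, -y, -z); pixel columns grow to the right and rows downward; lengths in m; the calibration is good to about 2 mm. A picture is of the moment at which its call begins.
- close_job(): hands the job in; it is judged then, once.
The state is a dict: "t": time; "q": joint angles; "qvel": joint speeds; "effort": joint torques, N m; "tcp_pos": TCP position; "tcp_rot": TCP orientation; "ft_force": force on the tool from outside, world axes, zero at the start; "torque": the same for the moment, N m; "gripper_width": finger opening in m; "grasp_force": force on a finger pad.
Only numpy, scipy, OpenCV 4.12 (cv2) and the standard library are available. Lean on these libraries where they do the work, as an engineer would, in place of code of your own. Each camera call takes 0.05 s, during which the arm holds its last target. There are 200 camera calls.

## Task

Make up the two white kit trays for the practical. The culture kit, on the larger tray with the two V-shaped rests, gets the screw-cap culture tube (pull it straight up out of its spring clips and lay it in the rests), the stack of petri dishes in the large well and a dropper bottle in the small well; the staining kit, on the smaller tray, gets the small beaker in the large well and the other dropper bottle in the small well. Everything stands upright on the floor of its well, the tube lies level in both rests about midway along, and the conical flask stays where it is.

Things in the scene. Friction and masses are not known exactly. Their poses are not given: they have to be found in the camera images.
- culture_tube: white plastic tube lying level: round body 16 mm in diameter, rounded end, ribbed grey screw cap 19 mm in diameter; 127 mm long. Origin on its axis; own y runs along the axis to the cap (rounded end at y -62, cap from +46 to +65 mm). Starts in tube_clip, within 3 mm of its middle, y along the holder's y; there only y -28 to +28 mm is free to grip. 17 to 35 g.
- tube_clip: fixed holder: metal plate 50 x 110 x 6 mm, two steel C-shaped spring clips, mouths up, 12 mm wide, at y -34 and +34 mm, 39 mm tall, jaws to 12 mm either side of the tube. Origin: centre of underside; y along the tube, whose axis is 28 mm above the bench. Pulled straight up it resists with some 8 N, then the clips snap open; free after 15 mm. Between the clips only the plate lies below it.
- dish_stack: stack of three clear plastic petri dishes, one solid piece, 64 mm in diameter, 45 mm tall. Origin: centre of its underside, z up.
- beaker: small clear glass beaker, 52 mm in outer diameter (48 mm at the foot), 56 mm tall, open on top. Origin: centre of its underside, z up.
- dropper_1: dropper bottle: milky-clear round body 32 mm in diameter up to 56 mm, narrower orange screw cap above, 66 mm tall in all; rigid. The two dropper bottles are alike: either may go into either tray. Origin: centre of its underside, z up.
- dropper_2: dropper bottle: milky-clear round body 32 mm in diameter up to 56 mm, narrower orange screw cap above, 66 mm tall in all; rigid. The two dropper bottles are alike: either may go into either tray. Origin: centre of its underside, z up.
- flask: conical glass flask, 66 mm in diameter at the foot, narrow neck, 110 mm tall, among the stock; it belongs to no kit. Origin: centre of its underside, z up.
- culture_tray: larger white kit tray, fixed: x -75 to +72, y -80 to +80 mm, origin on underside. Deck (x over -24) 15 mm high; wells with floor at z 4 mm: large 80 mm wide at x 24, y -30 (dishes), small 48 mm at x 24, y 45 (bottle). Low front strip (z 4, rim 8 mm) with V rests 10 mm wide at y -32 and +32, tops at z 28; a tube in them lies along y, axis at x -47, z 26, either way round; they catch it 9 mm off.
- stain_tray: smaller white kit tray, fixed: 86 mm (its x) by 146 mm (its y), 15 mm high, origin: centre of its underside. Two round wells with floors at z 4 mm: the large one (beaker) 68 mm in diameter, centre at x 0, y -28 mm; the small one (dropper bottle) 48 mm in diameter, centre at x 0, y +43 mm.
Things that resemble listed ones, but are neither listed nor needed, are in the scene too. Leave any turquoise look-alike of the dropper_2 alone.

How it is judged (in metres and radians):
At the end, for the whole second after the job is handed in: Tube in both V rests (axis within 5 mm sideways and in height, midpoint within 12 mm of the middle, either way round); dishes, beaker and one dropper bottle per tray upright on the floor of their wells (within 12 mm of centre); flask within 20 mm of its start; all at rest (x of culture_tube in the frame of culture_tray between -0.052 and -0.042 m and y of culture_tube in the frame of culture_tray between -0.012 and 0.012 m and z of culture_tube in the frame of culture_tray between 0.021 and 0.031 m and angle between the y axis of culture_tube and the y axis of culture_tray, either way round below 0.12 rad and x of dish_stack in the frame of culture_tray between 0.012 and 0.036 m and y of dish_stack in the frame of culture_tray between -0.042 and -0.018 m and z of dish_stack in the frame of culture_tray between 0 and 0.008 m and angle between each of dish_stack, beaker's own z axis and vertical below 0.12 rad and x of beaker in the frame of stain_tray between -0.012 and 0.012 m and y of beaker in the frame of stain_tray between -0.04 and -0.016 m and z of beaker in the frame of stain_tray between 0 and 0.008 m and (((x of dropper_1 in the frame of culture_tray between 0.012 and 0.036 m and y of dropper_1 in the frame of culture_tray between 0.033 and 0.057 m and z of dropper_1 in the frame of culture_tray between 0 and 0.008 m and angle between dropper_1's own z axis and vertical below 0.12 rad) and (x of dropper_2 in the frame of stain_tray between -0.012 and 0.012 m and y of dropper_2 in the frame of stain_tray between 0.031 and 0.055 m and z of dropper_2 in the frame of stain_tray between 0 and 0.008 m and angle between dropper_2's own z axis and vertical below 0.12 rad)) or ((x of dropper_2 in the frame of culture_tray between 0.012 and 0.036 m and y of dropper_2 in the frame of culture_tray between 0.033 and 0.057 m and z of dropper_2 in the frame of culture_tray between 0 and 0.008 m and angle between dropper_2's own z axis and vertical below 0.12 rad) and (x of dropper_1 in the frame of stain_tray between -0.012 and 0.012 m and y of dropper_1 in the frame of stain_tray between 0.031 and 0.055 m and z of dropper_1 in the frame of stain_tray between 0 and 0.008 m and angle between dropper_1's own z axis and vertical below 0.12 rad))) and distance of flask from where it was at the start of the episode below 0.02 m and linear speed of each of culture_tube, dish_stack, beaker, dropper_1, dropper_2 below 0.02 m/s); the robot touches nothing.
It fails at once if the conical flask is knocked over (angle between flask's own z axis and vertical above 0.6 rad).
It also fails if it takes over 120 s, if anything falls off the work surface, if the arm or the gripper's body presses on something with over 40 N, if the wrist force passes 120 N, or if a joint passes its speed limit or range.

## Working session

There is one attempt and no reset: what is moved stays moved. The work goes in short steps, Python scripts to look and compute and a tool call to move; the robot and the scene stay as the last step left them, time stands still between calls to the robot, and variables do not carry over. Pictures are saved under pics/ and viewed, at most 14 in all, crops included, and the job is handed in when it is done.

Besides the shell and the picture viewer there is one more tool, called after ">>>" in YAML: its name, and indented under it one key for each argument. carry_out: Moves the arm, as the interface text tells. Its arguments: {"type":"object","properties":{"targets":{"type":"array","items":{"type":"array"}},"grip":{"type":"number"}},"required":["targets"]}

```bash
mkdir -p pics
cat > h.py <<'E'
import numpy as np, cv2
from station import get_obs, camera, close_job
def pts(c):
    h,w=c["range_z"].shape; f=h/2/np.tan(np.radians(c["vertical_fov"])/2)
    v,u=np.mgrid[0:h,0:w]; d=c["range_z"]
    p=np.stack([(u-c["cx"])/f*d,-(v-c["cy"])/f*d,-d],-1)
    return p@np.array(c["attitude"]).T+np.array(c["position"])
def ray(c,u,v,z):
    h=c["img"].shape[0]; f=h/2/np.tan(np.radians(c["vertical_fov"])/2)
    d=np.array(c["attitude"])@np.array([(u-c["cx"])/f,-(v-c["cy"])/f,-1]); p=np.array(c["position"])
    return p+d*(z-p[2])/d[2]
E
python3 - <<'E'
from h import *
o=get_obs(); print({k:np.round(v,3).tolist() for k,v in o.items()})
for n in("scene","top"):
    c=camera(n); cv2.imwrite(f"pics/{n}0.png",c["img"][...,::-1]); np.savez(f"{n}0.npz",**c)
    print(n,{k:np.round(v,4).tolist() for k,v in c.items() if k not in("img","range_z")},[k for k in c])
E
```

```text
{'t': 0.0, 'q': [67.078, 16.689, -8.829, 64.555, -0.001, 82.019], 'qvel': [0.069, 0.027, 0.004, -0.04, -0.091, 0.043], 'effort': [0.001, -53.714, 33.137, 0.016, -0.0, -0.0], 'tcp_pos': [0.135, 0.507, 0.256], 'tcp_rot': [[-0.966, 0.258, -0.0], [0.258, 0.966, -0.001], [0.0, -0.001, -1.0]], 'ft_force': [-0.272, -0.003, -0.779], 'torque': [0.0, 0.043, 0.019], 'grasp_force': 0.0, 'gripper_width': 0.085}
scene {'vertical_fov': 45.3603, 'cx': 320.5659, 'cy': 238.9163, 'position': [1.2164, 0.5131, 0.6665], 'attitude': [[-0.6467, -0.4494, 0.6163], [0.7626, -0.3647, 0.5343], [-0.0154, 0.8155, 0.5786]]} ['img', 'range_z', 'vertical_fov', 'cx', 'cy', 'position', 'attitude']
top {'vertical_fov': 51.7897, 'cx': 321.1278, 'cy': 240.6926, 'position': [0.4741, -0.0573, 1.0653], 'attitude': [[-0.0088, 0.9983, -0.0584], [-0.9997, -0.0074, 0.0253], [0.0248, 0.0586, 0.998]]} ['img', 'range_z', 'vertical_fov', 'cx', 'cy', 'position', 'attitude']
```

View pics/top0.png

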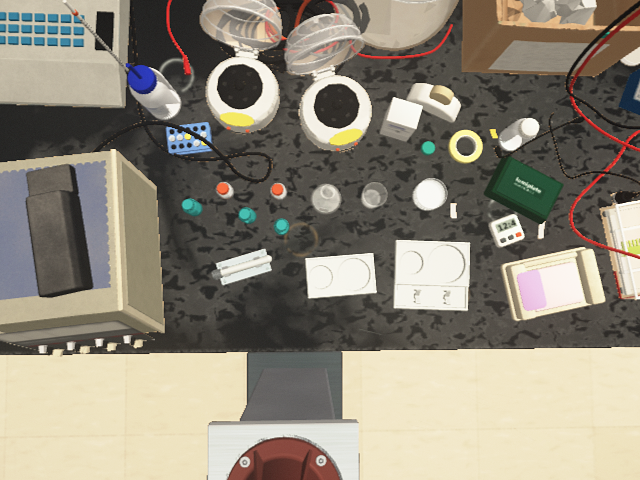

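View pics/scene0.png

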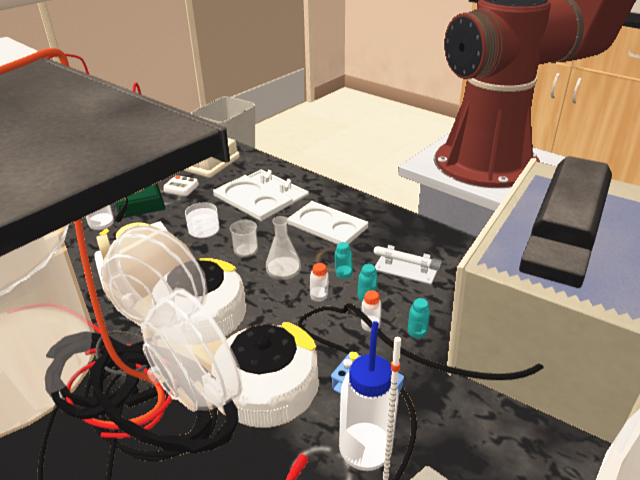

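Run:
```python
from h import *
c=dict(np.load("top0.npz")); im=c["img"]
cv2.imwrite("pics/crop1.png",cv2.resize(im[165:320,175:480],None,fx=2.6,fy=2.6,interpolation=cv2.INTER_CUBIC)[...,::-1])
hsv=cv2.cvtColor(im,cv2.COLOR_RGB2HSV); P=pts(c)
def blobs(m,z,a,b,box):
    k=np.zeros_like(m); x0,x1,y0,y1=box; k[y0:y1,x0:x1]=m[y0:y1,x0:x1]
    n,l,s,ce=cv2.connectedComponentsWithStats(k)
    for i in range(1,n):
        if a<s[i,4]<b:
            q=cv2.findContours((l==i).astype(np.uint8),0,1)[0][0]; r=cv2.minAreaRect(q)
            print(s[i].tolist(),np.round(ce[i],1),"ctr",np.round(ray(c,*ce[i],z),4)[:2],"zmed",np.round(np.median(P[l==i][:,2]),3),"rect",[np.round(ray(c,*p,z)[:2],4).tolist() for p in cv2.boxPoints(r)])
print("orange");blobs(cv2.inRange(hsv,(3,150,120),(14,255,255)),.066,15,400,(170,310,170,210))
print("turq");blobs(cv2.inRange(hsv,(75,100,60),(95,255,255)),.06,30,600,(170,480,130,240))
print("white");blobs(cv2.inRange(hsv,(0,0,140),(179,50,255)),.015,150,9000,(205,480,170,315))
# heights map
for v in range(180,312,6): print(v,*(f"{int(1000*P[v,u,2]):3d}" for u in range(205,480,6)))
```

```text
orange
[217, 183, 12, 12, 102] [222.2 188.2] ctr [0.6407 0.1171] zmed 0.065 rect [[0.6412, 0.1317], [0.6565, 0.1166], [0.6411, 0.1014], [0.6258, 0.1165]]
[272, 184, 11, 11, 100] [276.9 189.1] ctr [0.6384 0.0064] zmed 0.066 rect [[0.6489, 0.0163], [0.6488, -0.004], [0.6283, -0.0039], [0.6284, 0.0164]]
turq
[421, 141, 14, 14, 161] [427.5 147.6] ctr [ 0.7244 -0.3049] zmed 0.012 rect [[0.7384, -0.2916], [0.7384, -0.3187], [0.7111, -0.3181], [0.7112, -0.2911]]
[182, 198, 20, 18, 274] [191.5 206.6] ctr [0.6043 0.1801] zmed 0.054 rect [[0.6008, 0.2058], [0.6277, 0.1927], [0.6083, 0.1546], [0.5814, 0.1677]]
[238, 207, 18, 17, 227] [246.7 215.1] ctr [0.5863 0.0684] zmed 0.056 rect [[0.5877, 0.0911], [0.609, 0.0698], [0.5843, 0.0454], [0.563, 0.0668]]
[274, 218, 15, 17, 203] [281.1 226.1] ctr [ 0.5634 -0.0014] zmed 0.059 rect [[0.58, 0.0129], [0.5798, -0.0156], [0.5471, -0.0154], [0.5473, 0.013]]
white
[413, 178, 35, 33, 855] [429.3 194.1] ctr [ 0.6344 -0.3177] zmed 0.033 rect [[0.6474, -0.2688], [0.6814, -0.338], [0.6222, -0.3662], [0.5884, -0.297]]
[312, 184, 29, 29, 647] [325.9 198.1] ctr [
[... 4154 characters left out ...]
   0  -1   2   0  -2   0  12  14  14  13  16  14   2   4   9  16  14   2   0   0   6   4   1   4   3   2   3   4   2   5   3   2  -1   0
294   2  -1   1   2   0   0  -4  -5   1   0  -2   3   0  -1   0  -1   5  -3   9  20  12  15  15  14  10  14  -3   2  -4  -3   0  -2   1   5   4  15   1   2   2   1  22   6   3   4   3   1
300   2  -1   3  -1   1   0   1   0   0   1  -2   0   0   1  -2   0   0   3   0   2   3   2   2   1  -1   2   0   1   0   0   0   0   3   2   5   4   2   4   5   6  20   5   2   6   1  -2
306   0   2   1   1   0  -1   1  -4  -3   0  -1   1  -3   1   0   1   2  -2   0  -2  -3   0   1  -2   0   0  -1  -1   0   0   0   1   7  10   8   8   8   2   1   3   5   5   0   3   0   1
```

View pics/crop1.png

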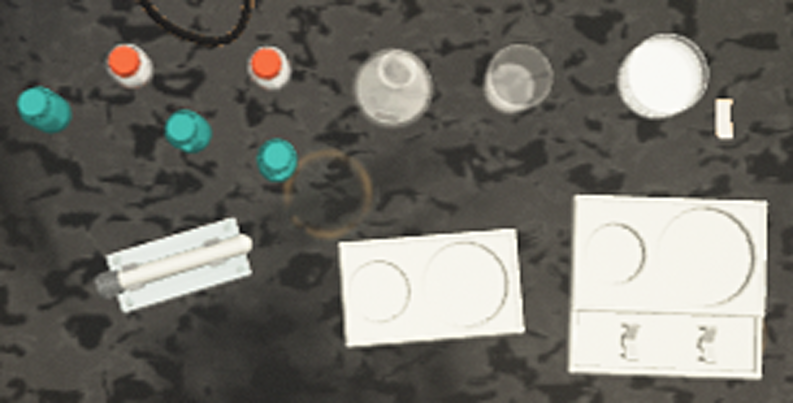

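```bash
cat >> h.py <<'E'
def go(x,y,z,az):
    o=get_obs(); R=np.array(o["tcp_rot"]); a=np.degrees(np.arctan2(R[1,0],R[0,0]))
    t=-((az-a+180)%360-180); r=np.radians(az)
    d=(np.array([x,y,z])-o["tcp_pos"])*100
    print("az %.2f turn %.2f then tool shift cm: dx %.2f dy %.2f dz %.2f"%(a,t,d[0]*np.cos(r)+d[1]*np.sin(r),d[0]*np.sin(r)-d[1]*np.cos(r),-d[2]),"tilt",np.round(R[:2,2],4),"pos",np.round(o["tcp_pos"],4),"w",round(o["gripper_width"],4),"F",np.round(o["ft_force"],1),"t",round(o["t"],2),"q6",round(o["q"][5],1))
E
python3 - <<'E'
from h import *
c=dict(np.load("top0.npz")); P=pts(c)
for x in np.arange(.2,.85,.1):
    print(round(x,1),[ (lambda s: round(float(np.percentile(P[...,2][s],99)),2) if s.sum()>20 else None)((abs(P[...,0]-x)<.05)&(abs(P[...,1]-y)<.05)) for y in np.arange(.5,-.61,-.1)])
m=lambda u,v,z:np.round(ray(c,175+u/2.6,165+v/2.6,z)[:2],4)
print("beaker",m(518,78,.056),"dish",m(664,75,.045),"flask",m(394,88,.0))
print("stain L",m(467,284,.015),"S",m(380,291,.015),"cult L",m(704,257,.015),"S",m(614,254,.015))
# tube axis: points above 30mm near clip
u,v=np.meshgrid(np.arange(640),np.arange(480))
s=(P[...,2]>.024)&(P[...,2]<.045)&(abs(P[...,0]-.483)<.06)&(abs(P[...,1]-.08)<.1)
q=P[s][:,:2].astype(np.float32); l=cv2.fitLine(q,cv2.DIST_HUBER,0,.01,.01).ravel(); t=(q-l[2:])@l[:2]
print("tube line",l,"az",np.degrees(np.arctan2(l[1],l[0])),"ends",l[2:]+l[:2]*t.min(),l[2:]+l[:2]*t.max())
# plate pixels low
hsv=cv2.cvtColor(c["img"],cv2.COLOR_RGB2HSV)
# rests in culture tray
s=(P[...,2]>.018)&(P[...,2]<.035)&(abs(P[...,0]-.42)<.04)&(abs(P[...,1]+.32)<.09)
for a in P[s]: print(np.round(a,3),end=" ")
# dish, beaker circle via points
for n,x,y,z0 in(("dish",.634,-.318,.02),("beak",.632,-.198,.03)):
    s=(P[...,2]>z0)&(np.hypot(P[...,0]-x,P[...,1]-y)<.06); ce,r=cv2.minEnclosingCircle(P[s][:,:2].astype(np.float32)); print(n,np.round(ce,4),r)
E
```

```text
0.2 [-0.9, -0.9, -0.89, -0.0, 0.0, 0.0, 0.0, -0.0, None, -0.9, -0.9, None]
0.3 [0.17, 0.15, 0.13, 0.0, 0.0, 0.01, 0.0, 0.0, 0.0, 0.0, 0.0, 0.0]
0.4 [0.23, 0.29, 0.3, 0.25, 0.01, 0.0, 0.02, 0.02, 0.03, 0.02, 0.06, 0.05]
0.5 [0.24, 0.29, 0.3, 0.25, 0.04, 0.04, 1.07, 0.02, 0.02, 0.02, 0.05, 0.05]
0.6 [0.24, 0.29, 0.29, 0.07, 0.07, 0.07, 0.11, 0.06, 0.05, 0.02, 0.04, 0.04]
0.7 [0.23, 0.23, 0.23, 0.13, 0.12, 0.02, 0.07, 0.06, 0.04, 0.02, 0.11, 0.13]
0.8 [0.04, 0.04, 0.2, 0.16, 0.1, 0.09, 0.1, 0.1, 0.1, 0.07, 0.11, 0.09]
beaker [ 0.6268 -0.1932] dish [ 0.6303 -0.3125] flask [ 0.6274 -0.0968]
stain L [ 0.4637 -0.1544] S [ 0.4587 -0.0833] cult L [ 0.4841 -0.3498] S [ 0.4872 -0.2756]
tube line [ 0.28257963 -0.95924383  0.4819151   0.08380738] az -73.58577 ends [0.46462092 0.14251411] [0.5004613  0.02085058]
[ 0.456 -0.394  0.018] [ 0.455 -0.278  0.018] [ 0.45  -0.31   0.018] [ 0.45  -0.376  0.019] [ 0.446 -0.301  0.019] [ 0.445 -0.363  0.018] [ 0.444 -0.265  0.018] [ 0.444 -0.329  0.019] [ 0.444 -0.338  0.019] [ 0.443 -0.396  0.018] [ 0.442 -0.267  0.019] [ 0.441 -0.359  0.019] [ 0.439 -0.355
[... 1924 characters left out ...]
7 -0.29   0.027] [ 0.406 -0.346  0.024] [ 0.406 -0.348  0.025] [ 0.406 -0.35   0.023] [ 0.406 -0.353  0.022] [ 0.405 -0.355  0.021] [ 0.404 -0.281  0.02 ] [ 0.404 -0.282  0.025] [ 0.405 -0.283  0.03 ] [ 0.404 -0.286  0.026] [ 0.404 -0.288  0.026] [ 0.405 -0.29   0.029] [ 0.404 -0.346  0.025] [ 0.404 -0.347  0.027] [ 0.404 -0.35   0.025] [ 0.403 -0.353  0.022] [ 0.404 -0.354  0.026] [ 0.402 -0.288  0.026] [ 0.402 -0.291  0.025] [ 0.402 -0.345  0.027] [ 0.402 -0.347  0.027] [ 0.402 -0.348  0.03 ] [ 0.402 -0.352  0.026] [ 0.402 -0.354  0.027] [ 0.4   -0.349  0.027] [ 0.4   -0.351  0.027] [ 0.4   -0.353  0.03 ] dish [ 0.6328 -0.3153] 0.03242437541484833
beak [ 0.6288 -0.194 ] 0.02623705193400383
```

>>> carry_out:
  targets:
    - [[0,0,-0.5],9.78]
    - [[0,0,-0.7],9.78]
    - [[0,0,-0.7],9.78]
    - [[0,0,-0.7],9.78]
    - [[0,0,-0.7],9.78]
    - [[0,0,-0.7],9.78]
    - [[0,0,0],0]
  grip: 0.6

```text
t: 0.98
tcp_pos: [0.1354, 0.5073, 0.2964]
tcp_rot: [[-0.283, 0.959, 0.0], [0.959, 0.283, 0.0], [0.0, 0.0, -1.0]]
ft_force: [0.5, -0.4, -0.8]
gripper_width: 0.0509
grasp_force: 0.0
```

```bash
python3 -c "
from h import *
go(.25,.1,.29,106.4);go(.483,.0803,.29,106.4)"
```

```text
az 106.44 turn 0.04 then tool shift cm: dx -42.31 dy -0.51 dz 0.64 tilt [0.0001 0.0002] pos [0.1354 0.5073 0.2964] w 0.0509 F [ 0.5 -0.4 -0.8] t 0.97 q6 140.6
az 106.44 turn 0.04 then tool shift cm: dx -50.78 dy 21.29 dz 0.64 tilt [0.0001 0.0002] pos [0.1354 0.5073 0.2964] w 0.0509 F [ 0.5 -0.4 -0.8] t 0.97 q6 140.6
```

>>> carry_out:
  targets:
    - [[-2,0,0],0]
    - [[-3.8,0,0],0]
    - [[-3.8,0,0],0]
    - [[-3.8,0,0],0]
    - [[-3.8,0,0],0]
    - [[-3.8,0,0],0]
    - [[-3.8,0,0],0]
    - [[-3.8,0,0],0]
    - [[-3.8,0,0],0]
    - [[-3.8,0,0],0]

```text
t: 2.22
tcp_pos: [0.2374, 0.1588, 0.296]
tcp_rot: [[-0.287, 0.958, 0.0], [0.958, 0.287, -0.0], [-0.0, 0.0, -1.0]]
ft_force: [0.2, 0.6, -1.0]
gripper_width: 0.0514
grasp_force: 0.0
```

```bash
python3 -c "
from h import *
go(.483,.0803,.12,106.4)"
```

```text
az 106.67 turn 0.27 then tool shift cm: dx -14.46 dy 21.35 dz 17.60 tilt [ 0.0001 -0.    ] pos [0.2374 0.1588 0.296 ] w 0.0514 F [ 0.2  0.6 -1. ] t 2.23 q6 92.3
```

>>> carry_out:
  targets:
    - [[-1.8,2.67,2.2],0]
    - [[-1.8,2.67,2.2],0]
    - [[-1.8,2.67,2.2],0]
    - [[-1.8,2.67,2.2],0]
    - [[-1.8,2.67,2.2],0]
    - [[-1.8,2.67,2.2],0]
    - [[-1.8,2.67,2.2],0]
    - [[-1.8,2.67,2.2],0]
    - [[0,0,0],0.2]
    - [[0,0,0],0]

```text
t: 3.48
tcp_pos: [0.482, 0.0821, 0.1201]
tcp_rot: [[-0.281, 0.96, -0.001], [0.96, 0.281, 0.0], [0.0, -0.001, -1.0]]
ft_force: [-0.1, 0.1, -0.0]
gripper_width: 0.0515
grasp_force: 0.0
```

```bash
python3 -c "
from h import *
go(.483,.0803,.043,106.4)
c=camera('scene');cv2.imwrite('pics/s1.png',cv2.resize(c['img'][150:330,300:520],None,fx=3,fy=3)[...,::-1])"
```

```text
az 106.30 turn -0.10 then tool shift cm: dx -0.20 dy 0.04 dz 7.71 tilt [-0.0015  0.0001] pos [0.482  0.0821 0.1201] w 0.0515 F [-0.1  0.1 -0. ] t 3.48 q6 74.8
```

View pics/s1.png

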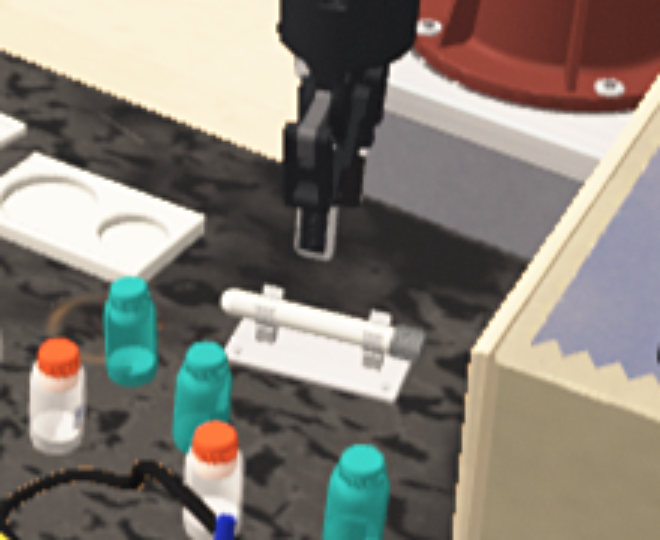

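>>> carry_out:
  targets:
    - [[-0.2,0,2.5],0]
    - [[0,0.04,2.5],0]
    - [[0,0,1.5],0]
    - [[0,0,0.8],0]
    - [[0,0,0.4],0]
    - [[0,0,0],0]
    - [[0,0,0],0]

```text
t: 4.4
tcp_pos: [0.4843, 0.0802, 0.0437]
tcp_rot: [[-0.279, 0.96, 0.001], [0.96, 0.279, 0.0], [-0.0, 0.001, -1.0]]
ft_force: [-0.0, 0.6, 0.1]
gripper_width: 0.0512
grasp_force: 0.0
```

>>> carry_out:
  targets:
    - [[0,0,0],0]
    - [[0,0,0],0]
    - [[0,0,0],0]
    - [[0,0,0],0]
    - [[0,0,0],0]
    - [[0,0,0],0]
  grip: 0

```text
t: 5.15
tcp_pos: [0.4831, 0.08, 0.0436]
tcp_rot: [[-0.279, 0.96, -0.001], [0.96, 0.279, -0.001], [-0.0, -0.001, -1.0]]
ft_force: [-4.1, -1.3, 7.3]
gripper_width: 0.014
grasp_force: 58.4
```

>>> carry_out:
  targets:
    - [[0,0,0],0]
    - [[0,0,0],0]
    - [[0,0,0],0]
    - [[0,0,0.4],0]
    - [[0,0,0.3],0]
    - [[0,0,0],0]
  grip: 0.5

```text
t: 5.9
tcp_pos: [0.4836, 0.0802, 0.0359]
tcp_rot: [[-0.279, 0.96, -0.001], [0.96, 0.279, 0.0], [0.0, -0.001, -1.0]]
ft_force: [-1.0, 0.7, -0.1]
gripper_width: 0.0432
grasp_force: 0.0
```

>>> carry_out:
  targets:
    - [[0,0,0],0]
    - [[0,0,0],0]
    - [[0,0,0],0]
    - [[0,0,0],0]
    - [[0,0,0],0]
    - [[0,0,0],0]
  grip: 0

```text
t: 6.65
tcp_pos: [0.483, 0.08, 0.0364]
tcp_rot: [[-0.279, 0.96, -0.001], [0.96, 0.279, -0.001], [-0.0, -0.002, -1.0]]
ft_force: [-4.5, -1.0, 5.9]
gripper_width: 0.0141
grasp_force: 58.4
```

>>> carry_out:
  targets:
    - [[0,0,-0.3],0]
    - [[0,0,-0.4],0]
    - [[0,0,-0.5],0]
    - [[0,0,-0.6],0]
    - [[0,0,-0.8],0]
    - [[0,0,-1.0],0]
    - [[0,0,-1.5],0]
    - [[0,0,-2.5],0]
    - [[0,0,-2.5],0]
    - [[0,0,0],0]

```text
t: 7.9
tcp_pos: [0.4855, 0.0803, 0.1394]
tcp_rot: [[-0.279, 0.96, 0.004], [0.96, 0.279, 0.0], [-0.001, 0.004, -1.0]]
ft_force: [-0.5, -0.4, -0.5]
gripper_width: 0.0139
grasp_force: 59.6
```

```bash
python3 -c "
from h import *
go(.415,-.318,.12,87.5)
c=camera('scene');cv2.imwrite('pics/s2.png',cv2.resize(c['img'][110:310,300:520],None,fx=2.5,fy=2.5)[...,::-1])"
```

```text
az 106.18 turn 18.68 then tool shift cm: dx -40.10 dy -5.31 dz 1.94 tilt [0.0043 0.0001] pos [0.4855 0.0803 0.1394] w 0.0139 F [-0.5 -0.4 -0.5] t 7.9 q6 74.7
```

View pics/s2.png

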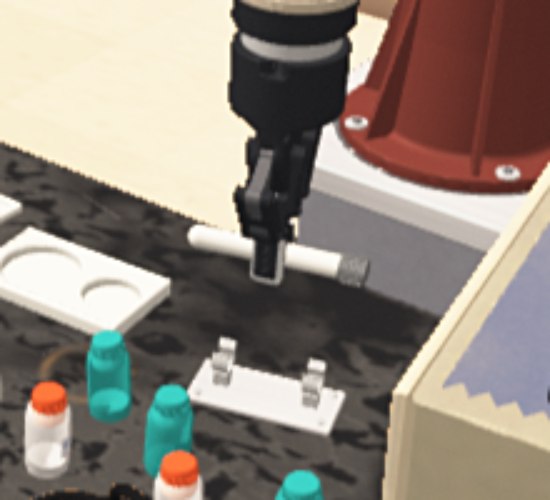

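>>> carry_out:
  targets:
    - [[0,0,0],9.34]
    - [[0,0,0],9.34]
    - [[-2,-0.6,0],0]
    - [[-4,-0.6,0],0]
    - [[-4,-0.6,0],0]
    - [[-4,-0.6,0],0]
    - [[-4,-0.6,0],0]
    - [[-4,-0.6,0],0]
    - [[-4,-0.6,0],0]
    - [[-4,-0.6,0],0]

```text
t: 9.2
tcp_pos: [0.422, -0.2184, 0.1365]
tcp_rot: [[0.044, 0.999, -0.001], [0.999, -0.044, 0.001], [0.001, -0.001, -1.0]]
ft_force: [1.1, 0.2, 0.2]
gripper_width: 0.0139
grasp_force: 59.6
```

>>> carry_out:
  targets:
    - [[-4,-0.5,0.4],0]
    - [[-4,0,0.6],0]
    - [[-2,0,0.8],0]
    - [[0,0,0],0]
    - [[0,0,0],0]

```text
t: 9.82
tcp_pos: [0.4133, -0.3158, 0.1189]
tcp_rot: [[0.043, 0.999, -0.001], [0.999, -0.043, 0.001], [0.001, -0.001, -1.0]]
ft_force: [0.4, -0.0, -0.4]
gripper_width: 0.014
grasp_force: 59.6
```

```bash
python3 -c "
from h import *
go(.4145,-.318,.038,87.5)"
```

```text
az 87.53 turn 0.03 then tool shift cm: dx -0.21 dy 0.13 dz 8.09 tilt [-0.0009  0.0014] pos [ 0.4133 -0.3158  0.1189] w 0.014 F [ 0.4 -0.  -0.4] t 9.82 q6 47.0
```

>>> carry_out:
  targets:
    - [[-0.2,0.13,2.5],0]
    - [[0,0,2.5],0]
    - [[0,0,1.5],0]
    - [[0,0,1.0],0]
    - [[0,0,0.5],0]
    - [[0,0,0],0]
    - [[0,0,0],0]

```text
t: 10.7
tcp_pos: [0.415, -0.3194, 0.0398]
tcp_rot: [[0.044, 0.999, 0.001], [0.999, -0.044, -0.001], [-0.001, 0.001, -1.0]]
ft_force: [-0.2, -0.2, -0.3]
gripper_width: 0.014
grasp_force: 59.6
```

```bash
python3 -c "
from h import *
go(.4145,-.318,.038,87.5)
c=camera('scene');cv2.imwrite('pics/s3.png',cv2.resize(c['img'][90:230,180:380],None,fx=3.5,fy=3.5)[...,::-1])"
```

```text
az 87.49 turn -0.01 then tool shift cm: dx 0.14 dy -0.05 dz 0.18 tilt [ 0.0005 -0.0006] pos [ 0.415  -0.3194  0.0398] w 0.014 F [-0.2 -0.2 -0.3] t 10.7 q6 46.9
```

View pics/s3.png

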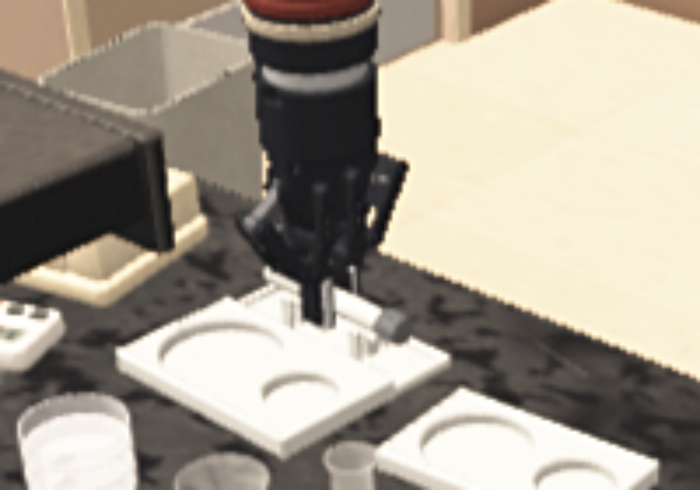

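>>> carry_out:
  targets:
    - [[0.1,0,0.25],0]
    - [[0,0,0],0]
    - [[0,0,0],0]

```text
t: 11.12
tcp_pos: [0.4147, -0.3182, 0.0368]
tcp_rot: [[0.044, 0.999, -0.0], [0.999, -0.044, 0.0], [0.0, -0.0, -1.0]]
ft_force: [0.4, -0.0, 0.1]
gripper_width: 0.014
grasp_force: 59.6
```

>>> carry_out:
  targets:
    - [[0,0,0],0]
    - [[0,0,0],0]
    - [[0,0,0],0]
    - [[0,0,-0.5],0]
    - [[0,0,-1.5],0]
    - [[0,0,-3],0]
    - [[0,0,-3],0]
    - [[0,0,0],0]
  grip: 0.35

```text
t: 12.12
tcp_pos: [0.4161, -0.3195, 0.1199]
tcp_rot: [[0.044, 0.999, 0.004], [0.999, -0.044, -0.004], [-0.004, 0.004, -1.0]]
ft_force: [0.4, -0.1, 0.6]
gripper_width: 0.0298
grasp_force: 0.0
```

```bash
python3 -c "
from h import *
go(.632,-.315,.15,0);go(.632,-.315,.15,177.5)
c=camera('scene');cv2.imwrite('pics/s4.png',cv2.resize(c['img'][130:230,180:380],None,fx=3.5,fy=3.5)[...,::-1])"
```

```text
az 87.50 turn 87.50 then tool shift cm: dx 21.59 dy -0.45 dz -3.01 tilt [ 0.0036 -0.0037] pos [ 0.4161 -0.3195  0.1199] w 0.0298 F [ 0.4 -0.1  0.6] t 12.12 q6 47.0
az 87.50 turn -90.00 then tool shift cm: dx -21.55 dy 1.39 dz -3.01 tilt [ 0.0036 -0.0037] pos [ 0.4161 -0.3195  0.1199] w 0.0298 F [ 0.4 -0.1  0.6] t 12.12 q6 47.0
```

View pics/s4.png

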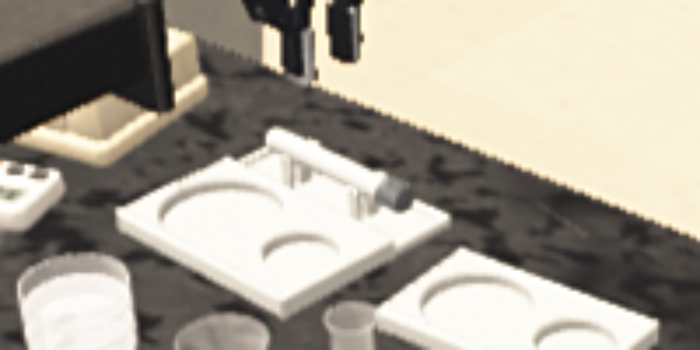

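>>> carry_out:
  targets:
    - [[0,0,-0.5],-10]
    - [[0,0,-0.5],-10]
    - [[0,0,-0.5],-10]
    - [[0,0,-0.5],-10]
    - [[0,0,-0.5],-10]
    - [[0,0,-0.5],-10]
    - [[0,0,0],-10]
    - [[0,0,0],-10]
    - [[0,0,0],-10]
    - [[0,0,0],0]
  grip: 1

```text
t: 13.42
tcp_pos: [0.4144, -0.3178, 0.1463]
tcp_rot: [[-0.999, 0.045, -0.001], [0.045, 0.999, 0.001], [0.001, 0.001, -1.0]]
ft_force: [0.4, -1.4, 0.1]
gripper_width: 0.0852
grasp_force: 0.0
```

>>> carry_out:
  targets:
    - [[-2,0.2,0],0]
    - [[-4,0.2,0],0]
    - [[-4,0.2,0],0]
    - [[-4,0.2,0],0]
    - [[-4,0.3,0],0]
    - [[-3.5,0.3,0],0]
    - [[0,0,0],0]
    - [[0,0,0],0]

```text
t: 14.42
tcp_pos: [0.6294, -0.3133, 0.1461]
tcp_rot: [[-0.999, 0.046, -0.001], [0.046, 0.999, 0.001], [0.001, 0.001, -1.0]]
ft_force: [-0.2, -0.0, -0.7]
gripper_width: 0.0855
grasp_force: 0.0
```

```bash
python3 -c "
from h import *
go(.632,-.315,.037,177.5)
c=dict(np.load('scene0.npz'));P=pts(c)
for u,v in((100,120),(220,135),(20,70),(150,180)):print(P[v,u])"
```

```text
az 177.36 turn -0.14 then tool shift cm: dx -0.27 dy -0.16 dz 10.91 tilt [-0.0015  0.0007] pos [ 0.6294 -0.3133  0.1461] w 0.0855 F [-0.2 -0.  -0.7] t 14.43 q6 -29.8
[0.97555191 0.04149132 0.45554021]
[0.91841575 0.13892108 0.44810626]
[ 0.95532477 -0.14951484  0.45596903]
[0.99727073 0.14123658 0.43806561]
```

>>> carry_out:
  targets:
    - [[-0.27,-0.16,2.5],0]
    - [[0,0,3],0]
    - [[0,0,2.8],0]
    - [[0,0,1.8],0]
    - [[0,0,1.0],0]
    - [[0,0,0],0]
    - [[0,0,0],0]

```text
t: 15.3
tcp_pos: [0.6333, -0.3157, 0.0369]
tcp_rot: [[-0.999, 0.044, 0.001], [0.044, 0.999, -0.001], [-0.001, -0.001, -1.0]]
ft_force: [-0.8, -0.0, 0.1]
gripper_width: 0.0855
grasp_force: 0.0
```

>>> carry_out:
  targets:
    - [[0,0,0],0]
    - [[0,0,0],0]
    - [[0,0,0],0]
    - [[0,0,0],0]
    - [[0,0,0],0]
  grip: 0

```text
t: 15.92
tcp_pos: [0.6335, -0.3156, 0.0371]
tcp_rot: [[-0.999, 0.044, 0.002], [0.044, 0.999, -0.001], [-0.002, -0.001, -1.0]]
ft_force: [-0.6, 0.3, 6.3]
gripper_width: 0.062
grasp_force: 65.9
```

>>> carry_out:
  targets:
    - [[0,0,-1],0]
    - [[0,0,-2],0]
    - [[0,0,-2.5],0]
    - [[0,0,-2.5],0]
    - [[0,0,0],0]
    - [[0,0,0],0]

```text
t: 16.68
tcp_pos: [0.6325, -0.315, 0.1152]
tcp_rot: [[-0.999, 0.044, -0.001], [0.044, 0.999, 0.0], [0.001, 0.0, -1.0]]
ft_force: [0.1, -0.4, -1.4]
gripper_width: 0.0621
grasp_force: 65.3
```

```bash
python3 -c "
from h import *
go(.485,-.35,.12,177.5)
c=camera('scene');cv2.imwrite('pics/s5.png',cv2.resize(c['img'][90:250,130:330],None,fx=3,fy=3)[...,::-1])"
```

```text
az 177.50 turn -0.00 then tool shift cm: dx 14.58 dy -4.14 dz -0.48 tilt [-0.0007  0.0004] pos [ 0.6325 -0.315   0.1152] w 0.0621 F [ 0.1 -0.4 -1.4] t 16.68 q6 -29.9
```

View pics/s5.png

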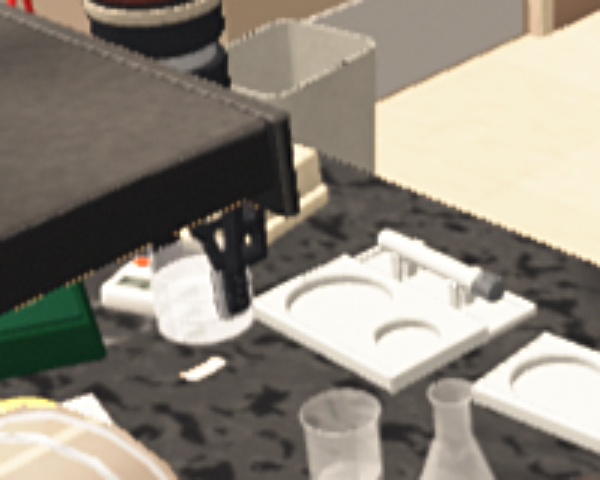

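>>> carry_out:
  targets:
    - [[2.5,-0.7,0],0]
    - [[3,-0.9,0],0]
    - [[3.5,-1,0],0]
    - [[3,-0.9,0],0]
    - [[2.5,-0.64,0],0]
    - [[0,0,0],0]
    - [[0,0,0],0]

```text
t: 17.6
tcp_pos: [0.4864, -0.3502, 0.1154]
tcp_rot: [[-0.999, 0.044, -0.0], [0.044, 0.999, 0.0], [0.0, 0.0, -1.0]]
ft_force: [0.6, 0.5, -0.0]
gripper_width: 0.0621
grasp_force: 65.3
```

```bash
python3 -c "
from h import *
go(.486,-.35,.0415,177.5)
c=camera('top');cv2.imwrite('pics/t1.png',cv2.resize(c['img'][165:320,300:500],None,fx=3,fy=3)[...,::-1])"
```

```text
az 177.49 turn -0.01 then tool shift cm: dx 0.04 dy 0.02 dz 7.39 tilt [-0.0001  0.0005] pos [ 0.4864 -0.3502  0.1154] w 0.0621 F [ 0.6  0.5 -0. ] t 17.6 q6 -40.2
```

>>> carry_out:
  targets:
    - [[0,0,2],0]
    - [[0,0,2],0]
    - [[0,0,1.5],0]
    - [[0,0,1],0]
    - [[0,0,0.5],0]
    - [[0,0,0.2],0]
    - [[0,0,0],0]
    - [[0,0,0],0]

```text
t: 18.65
tcp_pos: [0.4863, -0.3506, 0.0442]
tcp_rot: [[-0.999, 0.044, 0.001], [0.044, 0.999, -0.0], [-0.001, -0.0, -1.0]]
ft_force: [-0.3, 0.7, -0.8]
gripper_width: 0.062
grasp_force: 65.3
```

```bash
python3 -c "
from h import *
go(.486,-.35,.0415,177.5)"
```

```text
az 177.50 turn -0.00 then tool shift cm: dx 0.04 dy 0.05 dz 0.27 tilt [ 0.0005 -0.0005] pos [ 0.4863 -0.3506  0.0442] w 0.062 F [-0.3  0.7 -0.8] t 18.65 q6 -40.3
```

Now lower to the floor, release partway, rise.

>>> carry_out:
  targets:
    - [[0,0,0.2],0]
    - [[0,0,0.1],0]
    - [[0,0,0],0]

```text
t: 19.02
tcp_pos: [0.4861, -0.3504, 0.0411]
tcp_rot: [[-0.999, 0.044, 0.0], [0.044, 0.999, -0.0], [-0.0, -0.0, -1.0]]
ft_force: [-0.8, 1.3, 3.6]
gripper_width: 0.0619
grasp_force: 65.8
```

>>> carry_out:
  targets:
    - [[0,0,0],0]
    - [[0,0,0],0]
    - [[0,0,0],0]
    - [[0,0,-0.5],0]
    - [[0,0,-1.5],0]
    - [[0,0,-3],0]
    - [[0,0,-3],0]
    - [[0,0,-3],0]
    - [[0,0,0],0]
  grip: 1

```text
t: 20.15
tcp_pos: [0.4875, -0.3516, 0.1543]
tcp_rot: [[-0.999, 0.044, 0.004], [0.044, 0.999, -0.004], [-0.004, -0.004, -1.0]]
ft_force: [-0.5, -0.3, 0.2]
gripper_width: 0.0853
grasp_force: 0.0
```

```bash
python3 -c "
from h import *
go(.638,.006,.15,90);go(.6384,.0064,.15,177.5);go(.628,-.1935,.15,90)
c=camera('scene');cv2.imwrite('pics/s6.png',cv2.resize(c['img'][150:300,180:420],None,fx=3,fy=3)[...,::-1])"
```

```text
az 177.50 turn 87.50 then tool shift cm: dx 35.76 dy 15.05 dz 0.43 tilt [ 0.0041 -0.0038] pos [ 0.4875 -0.3516  0.1543] w 0.0853 F [-0.5 -0.3  0.2] t 20.15 q6 -40.3
az 177.50 turn 0.00 then tool shift cm: dx -13.51 dy 36.42 dz 0.43 tilt [ 0.0041 -0.0038] pos [ 0.4875 -0.3516  0.1543] w 0.0853 F [-0.5 -0.3  0.2] t 20.15 q6 -40.3
az 177.50 turn 87.50 then tool shift cm: dx 15.81 dy 14.05 dz 0.43 tilt [ 0.0041 -0.0038] pos [ 0.4875 -0.3516  0.1543] w 0.0853 F [-0.5 -0.3  0.2] t 20.15 q6 -40.3
```

View pics/s6.png

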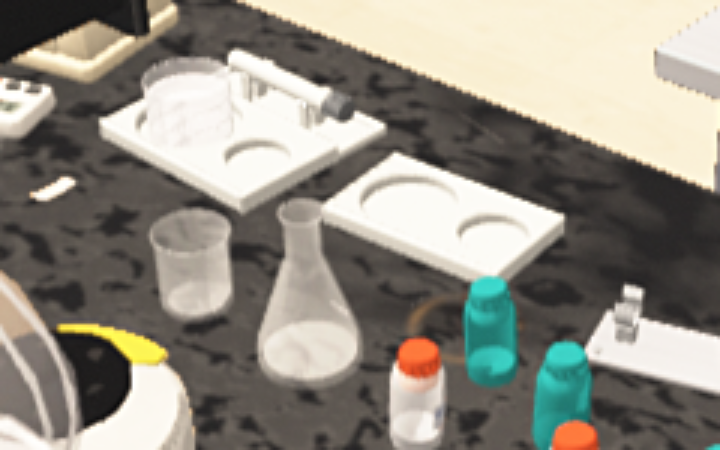

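>>> carry_out:
  targets:
    - [[0,0,0],9.72]
    - [[0,0,0],9.72]
    - [[0,0,0],9.72]
    - [[0,0,0],9.72]
    - [[0,0,0],9.72]
    - [[0,0,0],9.72]
    - [[0,0,0],9.72]
    - [[0,0,0],9.72]
    - [[0,0,0],9.74]
    - [[0,0,0],0]

```text
t: 21.45
tcp_pos: [0.4857, -0.3499, 0.1501]
tcp_rot: [[-0.001, 1.0, -0.001], [1.0, 0.001, 0.001], [0.001, -0.001, -1.0]]
ft_force: [0.4, 0.1, 0.2]
gripper_width: 0.0852
grasp_force: 0.0
```

>>> carry_out:
  targets:
    - [[2,1.8,0],0]
    - [[3,2.7,0],0]
    - [[3.5,3.1,0],0]
    - [[3.5,3.1,0],0]
    - [[2.3,2.1,0],0]
    - [[1.5,1.25,0],0]
    - [[0,0,0],0]
    - [[0,0,0],0]

```text
t: 22.45
tcp_pos: [0.626, -0.1931, 0.1506]
tcp_rot: [[-0.0, 1.0, -0.001], [1.0, 0.0, -0.0], [-0.0, -0.001, -1.0]]
ft_force: [0.2, -0.1, -0.4]
gripper_width: 0.0854
grasp_force: 0.0
```

```bash
python3 -c "
from h import *
go(.628,-.1935,.044,90)"
```

```text
az 90.02 turn 0.02 then tool shift cm: dx -0.04 dy 0.20 dz 10.66 tilt [-0.0007 -0.0001] pos [ 0.626  -0.1931  0.1506] w 0.0854 F [ 0.2 -0.1 -0.4] t 22.45 q6 66.5
```

>>> carry_out:
  targets:
    - [[0,0.2,2.5],0]
    - [[0,0,3],0]
    - [[0,0,2.7],0]
    - [[0,0,1.6],0]
    - [[0,0,0.8],0]
    - [[0,0,0],0]
    - [[0,0,0],0]

```text
t: 23.32
tcp_pos: [0.6293, -0.1927, 0.0458]
tcp_rot: [[0.0, 1.0, 0.001], [1.0, -0.0, -0.001], [-0.001, 0.001, -1.0]]
ft_force: [-0.4, -0.5, -0.5]
gripper_width: 0.0857
grasp_force: 0.0
```

>>> carry_out:
  targets:
    - [[0,0,0],0]
    - [[0,0,0],0]
    - [[0,0,0],0]
    - [[0,0,0],0]
    - [[0,0,0],0]
    - [[0,0,0],0]
  grip: 0

```text
t: 24.08
tcp_pos: [0.6289, -0.1924, 0.0456]
tcp_rot: [[-0.0, 1.0, 0.001], [1.0, 0.0, -0.0], [-0.0, 0.001, -1.0]]
ft_force: [-0.9, -0.3, 4.7]
gripper_width: 0.0499
grasp_force: 61.6
```

>>> carry_out:
  targets:
    - [[0,0,-1],0]
    - [[0,0,-2],0]
    - [[0,0,-3],0]
    - [[0,0,-3],0]
    - [[0,0,-2],0]
    - [[0,0,0],0]
    - [[0,0,0],0]

```text
t: 24.95
tcp_pos: [0.6282, -0.1921, 0.1541]
tcp_rot: [[0.0, 1.0, -0.001], [1.0, -0.0, 0.0], [0.0, -0.001, -1.0]]
ft_force: [0.3, 0.7, -0.3]
gripper_width: 0.0498
grasp_force: 62.0
```

```bash
python3 -c "
from h import *
go(.464,-.153,.15,90)"
```

```text
az 90.00 turn -0.00 then tool shift cm: dx 3.91 dy -16.42 dz 0.41 tilt [-0.0009  0.0004] pos [ 0.6282 -0.1921  0.1541] w 0.0498 F [ 0.3  0.7 -0.3] t 24.95 q6 66.6
```

>>> carry_out:
  targets:
    - [[0.3,-2.2,0],0]
    - [[0.5,-3.5,0],0]
    - [[1.2,-3.7,0],0]
    - [[1,-3.5,0],0]
    - [[0.7,-2,0.5],0]
    - [[0.3,-1.5,1],0]
    - [[0,0,0],0]
    - [[0,0,0],0]

```text
t: 25.95
tcp_pos: [0.4652, -0.1525, 0.1397]
tcp_rot: [[0.0, 1.0, 0.0], [1.0, -0.0, -0.0], [-0.0, 0.0, -1.0]]
ft_force: [-0.3, 0.0, 0.5]
gripper_width: 0.0498
grasp_force: 62.2
```

```bash
python3 -c "
from h import *
go(.464,-.152,.0505,90)"
```

```text
az 89.99 turn -0.01 then tool shift cm: dx 0.05 dy -0.12 dz 8.92 tilt [ 0.0002 -0.0001] pos [ 0.4652 -0.1525  0.1397] w 0.0498 F [-0.3  0.   0.5] t 25.95 q6 63.3
```

>>> carry_out:
  targets:
    - [[0,-0.1,2.3],0]
    - [[0,0,2.5],0]
    - [[0,0,1.8],0]
    - [[0,0,1.2],0]
    - [[0,0,0.7],0]
    - [[0,0,0.3],0]
    - [[0,0,0.1],0]
    - [[0,0,0],0]
    - [[0,0,0],0]

```text
t: 27.08
tcp_pos: [0.4638, -0.1524, 0.0511]
tcp_rot: [[0.0, 1.0, 0.001], [1.0, -0.0, -0.0], [-0.0, 0.001, -1.0]]
ft_force: [-0.7, 0.2, -1.5]
gripper_width: 0.05
grasp_force: 62.2
```

>>> carry_out:
  targets:
    - [[0,0,0],0]
    - [[0,0,0],0]
    - [[0,0,0],0]
    - [[0,0,-0.5],0]
    - [[0,0,-1.5],0]
    - [[0,0,-3],0]
    - [[0,0,-3],0]
    - [[0,0,-2],0]
    - [[0,0,0],0]
  grip: 0.85

```text
t: 28.2
tcp_pos: [0.4646, -0.1528, 0.1523]
tcp_rot: [[0.0, 1.0, 0.003], [1.0, -0.0, -0.001], [-0.001, 0.003, -1.0]]
ft_force: [0.8, 0.8, 0.2]
gripper_width: 0.0726
grasp_force: 0.0
```

```bash
python3 -c "
from h import *
go(.638,.0055,.15,90)"
```

```text
az 90.00 turn -0.00 then tool shift cm: dx 15.83 dy 17.34 dz 0.23 tilt [ 0.0028 -0.0014] pos [ 0.4646 -0.1528  0.1523] w 0.0726 F [0.8 0.8 0.2] t 28.2 q6 63.2
```

>>> carry_out:
  targets:
    - [[2,1,0],0]
    - [[3.5,2,0],0]
    - [[3.5,3,0],0]
    - [[3.5,3.5,0],0]
    - [[2,3.5,0],0]
    - [[1,2.5,0],0]
    - [[0.33,1.84,0],0]
    - [[0,0,0],0]
    - [[0,0,0],0]
  grip: 0.65

```text
t: 29.32
tcp_pos: [0.6359, 0.0059, 0.15]
tcp_rot: [[0.0, 1.0, -0.002], [1.0, -0.0, 0.0], [0.0, -0.002, -1.0]]
ft_force: [0.1, 0.2, 0.0]
gripper_width: 0.0552
grasp_force: 0.0
```

```bash
python3 -c "
from h import *
go(.638,.0055,.046,90)
c=camera('top');im=c['img'];hsv=cv2.cvtColor(im,cv2.COLOR_RGB2HSV);cv2.imwrite('pics/t2.png',cv2.resize(im[165:320,175:480],None,fx=2.6,fy=2.6)[...,::-1])"
```

```text
az 89.99 turn -0.01 then tool shift cm: dx -0.04 dy 0.21 dz 10.40 tilt [-0.0018  0.0001] pos [0.6359 0.0059 0.15  ] w 0.0552 F [0.1 0.2 0. ] t 29.32 q6 84.0
```

View pics/t2.png

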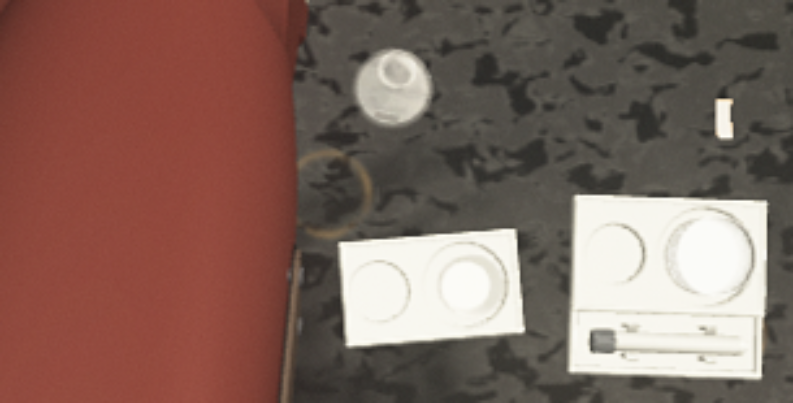

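>>> carry_out:
  targets:
    - [[0,0.2,2.5],0]
    - [[0,0,3],0]
    - [[0,0,2.6],0]
    - [[0,0,1.5],0]
    - [[0,0,0.8],0]
    - [[0,0,0],0]
    - [[0,0,0],0]

```text
t: 30.25
tcp_pos: [0.6397, 0.0059, 0.0477]
tcp_rot: [[0.0, 1.0, 0.001], [1.0, -0.0, -0.0], [-0.0, 0.001, -1.0]]
ft_force: [0.0, -0.2, 0.4]
gripper_width: 0.0555
grasp_force: 0.0
```

>>> carry_out:
  targets:
    - [[0,0,0],0]
    - [[0,0,0],0]
    - [[0,0,0],0]
    - [[0,0,0],0]
    - [[0,0,0],0]
    - [[0,0,0],0]
  grip: 0

```text
t: 31.0
tcp_pos: [0.6397, 0.0059, 0.0478]
tcp_rot: [[0.0, 1.0, 0.002], [1.0, -0.0, -0.0], [-0.0, 0.002, -1.0]]
ft_force: [-1.4, -0.1, 5.9]
gripper_width: 0.0298
grasp_force: 59.2
```

>>> carry_out:
  targets:
    - [[0,0,-1],0]
    - [[0,0,-2],0]
    - [[0,0,-3],0]
    - [[0,0,-3],0]
    - [[0,0,-2],0]
    - [[0,0,0],0]
    - [[0,0,0],0]

```text
t: 31.88
tcp_pos: [0.6386, 0.006, 0.1561]
tcp_rot: [[0.0, 1.0, -0.001], [1.0, -0.0, 0.0], [0.0, -0.001, -1.0]]
ft_force: [0.3, -0.7, -1.0]
gripper_width: 0.0296
grasp_force: 59.1
```

```bash
python3 -c "
from h import *
go(.459,-.082,.15,90)"
```

```text
az 90.00 turn -0.00 then tool shift cm: dx -8.80 dy -17.96 dz 0.61 tilt [-0.001   0.0001] pos [0.6386 0.006  0.1561] w 0.0296 F [ 0.3 -0.7 -1. ] t 31.88 q6 84.0
```

>>> carry_out:
  targets:
    - [[0,-2.2,0],0]
    - [[-0.5,-3.7,0],0]
    - [[-1.5,-4,0],0]
    - [[-2.3,-3.7,0],0]
    - [[-2.3,-2.5,0],0]
    - [[-1.4,-1.2,0.8],0]
    - [[-0.8,-0.7,1],0]
    - [[0,0,0],0]
    - [[0,0,0],0]

```text
t: 33.0
tcp_pos: [0.4596, -0.0817, 0.1386]
tcp_rot: [[-0.0, 1.0, -0.0], [1.0, 0.0, 0.0], [0.0, -0.0, -1.0]]
ft_force: [-0.0, -0.1, -0.5]
gripper_width: 0.0299
grasp_force: 59.1
```

```bash
python3 -c "
from h import *
go(.459,-.082,.0525,90)"
```

```text
az 90.02 turn 0.02 then tool shift cm: dx -0.03 dy -0.06 dz 8.61 tilt [-0.0001  0.0003] pos [ 0.4596 -0.0817  0.1386] w 0.0299 F [-0.  -0.1 -0.5] t 33.0 q6 70.9
```

>>> carry_out:
  targets:
    - [[0,0,2.3],0]
    - [[0,0,2.5],0]
    - [[0,0,1.8],0]
    - [[0,0,1.1],0]
    - [[0,0,0.6],0]
    - [[0,0,0.3],0]
    - [[0,0,0.1],0]
    - [[0,0,0],0]
    - [[0,0,0],0]

```text
t: 34.12
tcp_pos: [0.4592, -0.0821, 0.0521]
tcp_rot: [[0.0, 1.0, 0.0], [1.0, -0.0, -0.0], [-0.0, 0.0, -1.0]]
ft_force: [0.9, 0.5, -0.6]
gripper_width: 0.0297
grasp_force: 59.1
```

>>> carry_out:
  targets:
    - [[0,0,0],0]
    - [[0,0,0],0]
    - [[0,0,0],0]
    - [[0,0,-0.5],0]
    - [[0,0,-1.5],0]
    - [[0,0,-3],0]
    - [[0,0,-3],0]
    - [[0,0,-2],0]
    - [[0,0,0],0]
  grip: 0.65

```text
t: 35.25
tcp_pos: [0.4601, -0.0824, 0.1533]
tcp_rot: [[-0.0, 1.0, 0.003], [1.0, 0.0, -0.001], [-0.001, 0.003, -1.0]]
ft_force: [-0.6, 0.1, -0.0]
gripper_width: 0.0558
grasp_force: 0.0
```

```bash
python3 -c "
from h import *
go(.641,.116,.15,0);go(.641,.116,.15,180)"
```

```text
az 90.00 turn 90.00 then tool shift cm: dx 18.09 dy -19.84 dz 0.33 tilt [ 0.003  -0.0011] pos [ 0.4601 -0.0824  0.1533] w 0.0558 F [-0.6  0.1 -0. ] t 35.25 q6 70.9
az 90.00 turn -90.00 then tool shift cm: dx -18.09 dy 19.84 dz 0.33 tilt [ 0.003  -0.0011] pos [ 0.4601 -0.0824  0.1533] w 0.0558 F [-0.6  0.1 -0. ] t 35.25 q6 70.9
```

>>> carry_out:
  targets:
    - [[0,0,0],-10]
    - [[0,0,0],-10]
    - [[0,0,0],-10]
    - [[0,0,0],-10]
    - [[0,0,0],-10]
    - [[0,0,0],-10]
    - [[0,0,0],-10]
    - [[0,0,0],-10]
    - [[0,0,0],-10]
    - [[0,0,0],0]

```text
t: 36.5
tcp_pos: [0.4585, -0.0818, 0.151]
tcp_rot: [[-1.0, 0.001, -0.001], [0.001, 1.0, 0.0], [0.001, 0.0, -1.0]]
ft_force: [-0.3, -0.5, -0.2]
gripper_width: 0.0555
grasp_force: 0.0
```

>>> carry_out:
  targets:
    - [[-1.5,2,0],0]
    - [[-2.5,3,0],0]
    - [[-3,3.2,0],0]
    - [[-3,3.2,0],0]
    - [[-3,3.2,0],0]
    - [[-2.5,2.8,0],0]
    - [[-1.8,1.6,0],0]
    - [[-0.8,0.84,0],0]
    - [[0,0,0],0]
    - [[0,0,0],0]

```text
t: 37.75
tcp_pos: [0.6393, 0.1157, 0.1516]
tcp_rot: [[-1.0, 0.002, -0.001], [0.002, 1.0, -0.0], [0.001, -0.0, -1.0]]
ft_force: [-0.9, 0.5, -0.5]
gripper_width: 0.0554
grasp_force: 0.0
```

```bash
python3 -c "
from h import *
go(.6405,.116,.0465,180)
c=camera('scene');cv2.imwrite('pics/s7.png',cv2.resize(c['img'][150:340,270:470],None,fx=3,fy=3)[...,::-1])"
```

```text
az 179.91 turn -0.09 then tool shift cm: dx -0.12 dy 0.03 dz 10.51 tilt [-0.0008 -0.0003] pos [0.6393 0.1157 0.1516] w 0.0554 F [-0.9  0.5 -0.5] t 37.75 q6 3.9
```

View pics/s7.png

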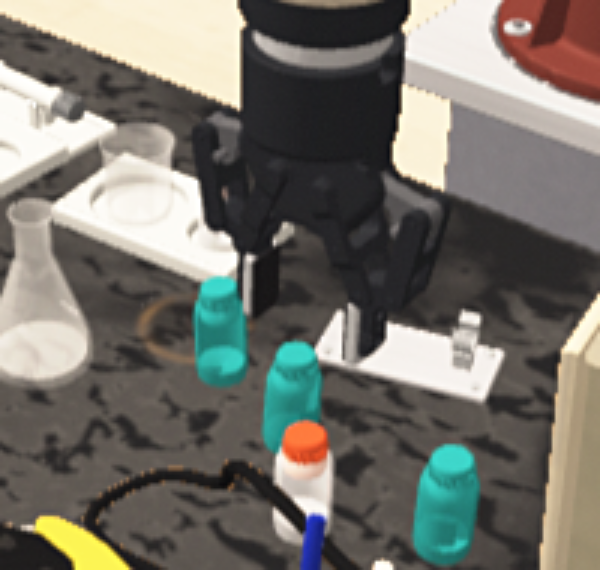

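>>> carry_out:
  targets:
    - [[-0.1,0,2.5],0]
    - [[0,0,3],0]
    - [[0,0,2.6],0]
    - [[0,0,1.5],0]
    - [[0,0,0.8],0]
    - [[0,0,0],0]
    - [[0,0,0],0]

```text
t: 38.67
tcp_pos: [0.6417, 0.1164, 0.0487]
tcp_rot: [[-1.0, 0.0, 0.001], [0.0, 1.0, 0.0], [-0.001, 0.0, -1.0]]
ft_force: [-0.0, -0.1, 0.1]
gripper_width: 0.0556
grasp_force: 0.0
```

>>> carry_out:
  targets:
    - [[0,0,0],0]
    - [[0,0,0],0]
    - [[0,0,0],0]
    - [[0,0,0],0]
    - [[0,0,0],0]
    - [[0,0,0],0]
  grip: 0

```text
t: 39.42
tcp_pos: [0.6415, 0.1166, 0.0488]
tcp_rot: [[-1.0, -0.0, 0.001], [-0.0, 1.0, 0.0], [-0.001, 0.0, -1.0]]
ft_force: [-0.2, 0.4, 5.5]
gripper_width: 0.0297
grasp_force: 59.1
```

>>> carry_out:
  targets:
    - [[0,0,-1],0]
    - [[0,0,-2],0]
    - [[0,0,-3],0]
    - [[0,0,-3],0]
    - [[0,0,-3],0]
    - [[0,0,-2],0]
    - [[0,0,0],0]
    - [[0,0,0],0]

```text
t: 40.42
tcp_pos: [0.6406, 0.1164, 0.187]
tcp_rot: [[-1.0, 0.0, -0.001], [0.0, 1.0, -0.0], [0.001, -0.0, -1.0]]
ft_force: [-0.7, -0.1, -1.0]
gripper_width: 0.0296
grasp_force: 59.0
```

```bash
python3 -c "
from h import *
go(.488,-.2755,.15,87.5)
c=camera('scene');cv2.imwrite('pics/s8.png',cv2.resize(c['img'][150:340,210:450],None,fx=3,fy=3)[...,::-1])"
```

```text
az 180.00 turn 92.50 then tool shift cm: dx -39.81 dy -13.53 dz 3.70 tilt [-0.001  -0.0001] pos [0.6406 0.1164 0.187 ] w 0.0296 F [-0.7 -0.1 -1. ] t 40.42 q6 3.9
```

View pics/s8.png

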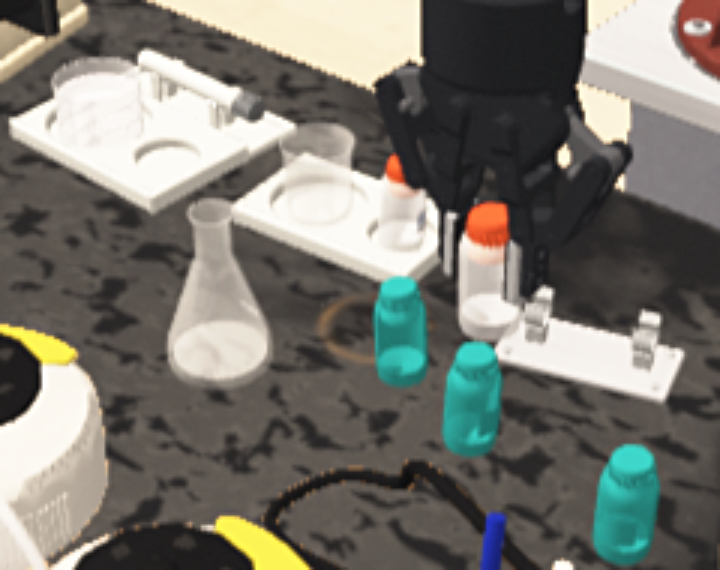

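>>> carry_out:
  targets:
    - [[0,0,0],9.25]
    - [[0,0,0],9.25]
    - [[0,0,0],9.25]
    - [[0,0,0],9.25]
    - [[0,0,0],9.25]
    - [[0,0,0],9.25]
    - [[0,0,0],9.25]
    - [[0,0,0],9.25]
    - [[0,0,0],9.25]
    - [[0,0,0],9.25]

```text
t: 41.72
tcp_pos: [0.6404, 0.1163, 0.1865]
tcp_rot: [[0.049, 0.999, -0.002], [0.999, -0.049, -0.0], [-0.0, -0.002, -1.0]]
ft_force: [-0.7, 0.7, -0.1]
gripper_width: 0.0294
grasp_force: 59.0
```

>>> carry_out:
  targets:
    - [[-1.5,-1.5,0],0]
    - [[-3,-2.2,0],0]
    - [[-4,-2.2,0],0]
    - [[-4,-2.2,0],0]
    - [[-4,-2,0],0]
    - [[-4,-2,0],0]
    - [[-4,-1.4,0],0]
    - [[-4,0,0],0]
    - [[-4,0,0],0]
    - [[-4,0,0],0]

```text
t: 42.98
tcp_pos: [0.4895, -0.2434, 0.1869]
tcp_rot: [[0.044, 0.999, -0.001], [0.999, -0.044, 0.001], [0.001, -0.001, -1.0]]
ft_force: [0.2, 0.5, -1.2]
gripper_width: 0.0298
grasp_force: 59.1
```

>>> carry_out:
  targets:
    - [[-2.2,0,1],0]
    - [[-1,0,1.5],0]
    - [[0,0,1.5],0]
    - [[0,0,0],0]
    - [[0,0,0],0]

```text
t: 43.6
tcp_pos: [0.489, -0.2735, 0.1479]
tcp_rot: [[0.043, 0.999, -0.0], [0.999, -0.043, 0.0], [0.0, -0.0, -1.0]]
ft_force: [0.4, -0.1, -0.8]
gripper_width: 0.0298
grasp_force: 59.1
```

```bash
python3 -c "
from h import *
go(.488,-.2755,.0535,87.5)"
```

```text
az 87.56 turn 0.06 then tool shift cm: dx -0.21 dy -0.09 dz 9.44 tilt [-0.0001  0.0002] pos [ 0.489  -0.2735  0.1479] w 0.0298 F [ 0.4 -0.1 -0.8] t 43.6 q6 55.7
```

>>> carry_out:
  targets:
    - [[-0.2,-0.1,2.3],0]
    - [[0,0,2.5],0]
    - [[0,0,2.2],0]
    - [[0,0,1.3],0]
    - [[0,0,0.7],0]
    - [[0,0,0.4],0]
    - [[0,0,0.1],0]
    - [[0,0,0],0]
    - [[0,0,0],0]

```text
t: 44.72
tcp_pos: [0.4879, -0.2765, 0.0532]
tcp_rot: [[0.044, 0.999, 0.0], [0.999, -0.044, -0.0], [-0.0, 0.0, -1.0]]
ft_force: [0.5, 0.2, -0.0]
gripper_width: 0.0292
grasp_force: 59.1
```

>>> carry_out:
  targets:
    - [[0,0,0],0]
    - [[0,0,0],0]
    - [[0,0,0],0]
    - [[0,0,-0.5],0]
    - [[0,0,-1.5],0]
    - [[0,0,-3],0]
    - [[0,0,-3],0]
    - [[0,0,-3],0]
    - [[0,0,-3],0]
    - [[0,0,0],0]
  grip: 0.6

```text
t: 45.98
tcp_pos: [0.4891, -0.2773, 0.1962]
tcp_rot: [[0.044, 0.999, 0.004], [0.999, -0.044, -0.003], [-0.003, 0.004, -1.0]]
ft_force: [-0.5, -0.7, -0.2]
gripper_width: 0.0513
grasp_force: 0.0
```

>>> carry_out:
  targets:
    - [[2,0,-2],0]
    - [[4,0,-2],0]
    - [[4,0,-1],0]
    - [[4,0,0],0]
    - [[4,0,0],0]
    - [[4,0,0],0]
    - [[4,0,0],0]
    - [[3,0,0],0]
    - [[0,0,0],0]
    - [[0,0,0],0]

```text
t: 47.22
tcp_pos: [0.5002, 0.013, 0.2427]
tcp_rot: [[0.043, 0.999, -0.0], [0.999, -0.043, -0.0], [-0.0, -0.0, -1.0]]
ft_force: [-0.7, -0.3, 0.9]
gripper_width: 0.0513
grasp_force: 0.0
```

Run:
```python
from h import *
c=camera('top'); P=pts(c); im=c['img']; cv2.imwrite('pics/t3.png',cv2.resize(im[165:320,175:480],None,fx=2.6,fy=2.6)[...,::-1])
hsv=cv2.cvtColor(im,cv2.COLOR_RGB2HSV); m=cv2.inRange(hsv,(3,150,120),(14,255,255)); m[:230]=0;m[320:]=0
n,l,s,ce=cv2.connectedComponentsWithStats(m)
for i in range(1,n):
    if s[i,4]>15: print("cap",np.round(ray(c,*ce[i],.07)[:2],4),np.median(P[l==i][:,2]))
for n,x,y,z0 in(("dish",.485,-.35,.03),("beak",.464,-.153,.035)):
    k=(P[...,2]>z0)&(P[...,2]<.08)&(np.hypot(P[...,0]-x,P[...,1]-y)<.045); ce,r=cv2.minEnclosingCircle(P[k][:,:2].astype(np.float32)); print(n,np.round(ce,4),r,np.percentile(P[k][:,2],95))
k=(P[...,2]>.028)&(P[...,2]<.045)&(abs(P[...,0]-.416)<.02)&(abs(P[...,1]+.318)<.08); q=P[k]; print("tube",np.median(q[:,0]),q[:,1].min(),q[:,1].max(),np.median(q[:,2]))
```

```text
cap [ 0.5425 -0.4843] 0.019236901391604166
cap [0.5029 0.0934] 0.7076258677158143
cap [ 0.4881 -0.2742] 0.06919870329528766
cap [0.4549 0.18  ] 0.7222221476453584
cap [ 0.4584 -0.0807] 0.06937492553347807
cap [0.4229 0.0877] 0.7186357311510974
cap [0.409  0.2036] 0.7253944347498054
dish [ 0.4861 -0.3507] 0.0330471470952034 0.0492702084137979
beak [ 0.4642 -0.1544] 0.026224682107567787 0.06193957134517991
tube 0.41624378875203516 -0.37874241334205583 -0.25264314134442906 0.03265863211901454
```

View pics/t3.png

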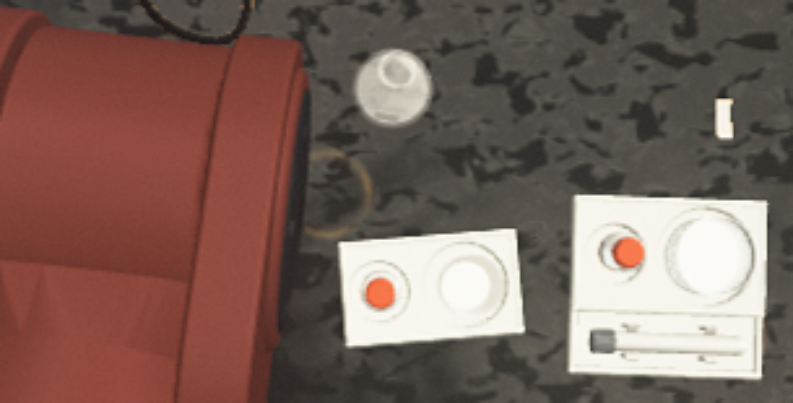

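All five items sit within about 2 mm of their targets and at the right heights. The flask has not moved, so I'm handing in.

```bash
python3 -c "
from h import *
print(close_job())"
```

```text
the job is handed in; nothing more can be done
None
```

Both kit trays are made up and the job is handed in at about 47 s: the last camera check showed all five items within about 2 mm of their targets and the flask where it started, but the interface returned no verdict.

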